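# Unlock the extraction gate and hold it half open

## Robot

A 6-joint arm with a two-finger parallel gripper is mounted at the origin on the work surface. World frame = base frame: x ahead of the robot, y to its left, z up, the work surface at z = 0. Lengths are in m, angles in rad, forces in N, time in s.
With the tool pointing down it reaches from about 0.3 to 0.875 m from the base axis. Payload 6.4 kg.
Tool frame: the origin (TCP) lies midway between the tips of the shut fingers; the grasp point (between the pads) lies 19 mm behind it; y points along the fingers, x is the direction in which the jaws open and shut, and the axes are right-handed (so a half turn about y gives the same grasp; the last joint's range is limited). The gripper opens to 85 mm and grips with 20 to 120 N. Pads are 22 mm wide; open, the fingers measure 114 mm over their backs; the gripper's body (76 mm by 85 mm) begins 54 mm behind the grasp point. The pads swing forward as they close: fully open they stand 13 mm farther back than shut.
Start: joints at [-1.503, 0.181, 1.607, -0, 1.354, -0.206], TCP at [0.155, -0.554, 0.231] pointing down, gripper open.
Joint ranges: [-2.99, 2.99], [-0.89, 2.07], [0.3, 2.58], [-1.14, 4.28], [0, 2.63], [-3.12, 3.12]. Speed limits (rad/s): [2.57, 2.57, 3.01, 3.14, 3.14, 3.14].

## Interface

Orientations are given as a unit quaternion [w, x, y, z].
In Python, from bench import ctrl gives the robot as it stands.
- The arm moves only by the tool step_arm, never from a script. Its argument "commands" is a list of rows, each a list of 7 numbers: the turn, a rotation vector about the tool's x, y, z in units of 6 degrees (1.0 is 6 degrees), then the shift along the tool's x, y, z in units of 30 mm (1.0 is 30 mm), then the opening, from 0 (shut) to 1 (fully open). A call has 1 to 10 rows; each row shifts and turns the commanded pose from where the row before left it, along the tool's axes as they then stand; what a row does not reach is not made up. A row lasts 1/10 s, in which the tool goes at most 50 mm and 8.59 degrees, less where a joint would pass 70% of its speed; a pose out of reach is approached as far as the arm can. A call with a number of a shift or a turn outside -1 to 1 is refused whole. A call with a gripper value outside its range is refused whole. The fingers move at their own pace and stop on an object; the grip force is fixed at half the most. Time passes only in rows, so rows that do not move let the fingers close. It gives the time, the measured TCP pose, the force and the opening at its end, in the units of the state.
- ctrl.get_obs(): the state, without advancing time (a new reading comes with each control period).
- ctrl.camera(name): name is "scene" or "side" or "wrist"; returns (picture, depth): 480x640x3 uint8, blue, green, red; 480x640 float32, m along the optical axis (not along the pixel's ray), 0 where there is no reading.
- ctrl.get_calibration(name): a dict with "intrinsics" (3x3 intrinsics, pixels), "R" (3x3) and "t" (3): a world point X has camera coordinates R X + t. Camera axes: x right, y down, z forward; pixel columns grow to the right and rows downward; lengths in m; the calibration is good to about 2 mm. A picture is of the moment at which its call begins: read the wrist's pose just before it. get_calibration takes no time and is no camera call; for the wrist camera it gives the pose at the moment of the call.
- ctrl.hand_in(): hands the job in, once; it reports no verdict.
Trained networks look in the newest picture that a camera, given by its name, has taken for a name from the list of things; names that differ only in an ending like _2 or _b are one class to them, and where a whole thing is asked for, a point or a joint stands for the part that bears it (a point fixed in the world has none). Each returns a list of dicts, best first, with "p" (0 to 1); they miss things now and then, are a little off and sometimes report something else, mostly with a low value. They report only what shows in the picture. A call takes as long as a camera call. They do not tell look-alikes from the thing itself.
- ctrl.boxes_of(thing, camera): "point" ([x, y, z] in m, in the coordinates of the camera as it stood for that picture, good to about 4 mm: the middle of the surface that is visible of it).
- ctrl.silhouettes(thing, camera): "pixels" (480x640 bool, what is visible of it).
The state is a dict: "time_s": time; "q": joint angles; "dq": joint speeds; "joint_efforts": joint torques, N m; "eef_pos": TCP position; "eef_rot": TCP orientation; "wrist_force": force on the tool from outside, world axes, zero at the start; "torque": the same for the moment, N m; "opening": opening from 0.0 (shut) to 1.0 (fully open).
Only numpy, scipy, OpenCV 4.12 (cv2) and the standard library are available. Lean on these libraries where they do the work, as an engineer would, in place of code of your own. Each camera call takes 0.05 s, during which the arm holds its last target.

## Task

Unlock the dust-extraction gate on the bench: turn its locking key anticlockwise (seen from above) to the stop so that its bar lines up with the slot, lift the key out and leave it in the metal tray without dropping it from a height. Then slide the sprung shutter by its upright handle towards the lock housing to half of its travel, its trailing edge level with the two index ribs so that half of the round port is uncovered, never pulling it wide open, and finish while still holding it there: it springs shut if let go. Leave everything else on the bench where it is.

Things in the scene. Friction and masses are not known exactly. Their poses are not given: they have to be found in the camera images.
- port: Fixed grey extraction box, 140 x 250 mm, 70 mm high, dark steel top, grey pipe out of its +x side. Origin on the bench below the centre of the round port; the box reaches from y = -70 to +180 mm; z up; the shutter opens along its +y. Turned by up to 0.45 rad. Steel rails 9 mm high along the top at x = +-56 mm.
- port_centre (a point): Centre of the round port (60 mm diameter) in the box's top face, 70 mm above the bench, axes as the box. Two small dark index ribs on the rails, level with it (y = 0), mark half travel.
- lock_slot (a point): Centre of the slot in the steel cover of the lock housing (cover 64 x 64 mm), on its upper face, 96 mm above the bench, at (0, 135) mm in the box's frame; axes as the box. The slot is 16 mm wide and 38 mm long, along y. The key's lug passes only while the key's bar lies along the slot within about 10 degrees.
- key_grip (a point): Centre of the black bar grip of the loose locking key: 36 mm long (point x), 12 mm thick (y), 44 mm high (22 mm above and below). Locked, its x axis is 40 to 70 degrees clockwise of the slot's line (box y); it turns freely anticlockwise seen from above to a stop about 3 degrees past the slot's line. It is out of the housing once raised by 24 mm.
- tray: Shallow open aluminium tray, fixed, 180 (x) x 150 (y) x 26 mm high, walls and floor 4 mm, yaw up to 0.3 rad either way; origin at the centre of its underside. The key goes in here.
- key: The locking key, 100 g: origin at the tip of its stem, 49 mm below the bar's centre; z up along the 10 mm stem. A cross lug 32 x 8 x 6 mm, parallel to the bar, is held under the cover; a skirt of 32 mm diameter under the bar sits on the cover. In place, its stem pins the shutter shut. Let go on the tray floor it may stand on its flat 10 mm tip or tip over: both are fine.
- shutter_grip (a point): Centre of the shutter's upright black handle bar: 56 mm long (the box's x), 12 mm thick (the box's y, the sliding direction), 44 mm high (22 mm above and below this point); the aluminium shutter plate, 98 mm wide, lies just beneath it.
- shutter_edge (a point): Middle of the shutter's trailing edge (its -y edge), upper side. It moves with the shutter; at half travel it lies level with the index ribs, over the centre of the port.
- shutter (a joint): How far the shutter is open, m: 0 shut, 0.070 fully open, half travel 0.035. It slides along the box's +y. A spring shuts it: about 3 N at 0, 8 N at half, 13.5 N fully open, with about 0.7 N of friction.
- tape_roll: Roll of grey tape, 90 mm diameter, 24 mm high, lying in front of the box; origin: centre of its underside. Bystander, leave alone.
- tube_offcut: Aluminium square tube offcut, 26 x 120 x 26 mm, behind the box; origin: centre of its underside. Bystander, leave alone.
- wire_brush: Hand brush lying beside the tray, on its right; origin: under its middle. Bystander, leave alone.
- wood_block: Pale wood block 90 x 60 x 38 mm beyond the tray; origin: centre of its underside. Bystander, leave alone.
- pump_bottle: Clear bottle, 64 mm diameter, 170 mm high, to the left; origin: centre of its underside. Bystander, leave alone.
- driver: Screwdriver lying to the left; origin: under its middle. Bystander, leave alone.
- battery: Black battery pack 75 x 120 x 63 mm, far left; origin: centre of its underside. Bystander, leave alone.
Mind the look-alikes: they are no part of the job. There is more than one size of the tray; the job needs the middle-sized.

How it is judged:
By the outcome, as a careful person would: the job done as asked, in the order asked, and still so for the second after the job is handed in, while the arm keeps its last pose, push and grip.
It also fails if it takes over 51 s, if anything falls off the work surface, if the arm or the gripper's body presses on something with over 40 N, if the wrist force passes 120 N, or if a joint passes its speed limit or range.

## Working session

There is one attempt and no reset: what is moved stays moved. The work goes in short steps, Python scripts to look and compute and a tool call to move; the robot and the scene stay as the last step left them, time stands still between calls to the robot, and variables do not carry over. Pictures are saved under pics/ and viewed, and the job is handed in when it is done.

Besides the shell and the picture viewer there is one more tool, called after "Request:" as a command line: name --pt "numbers of a row" for each row, then --argument value for the rest. step_arm: Moves the arm, as the interface text tells. Its arguments: {"type":"object","properties":{"commands":{"type":"array"}},"required":["commands"]}

```bash
ls; mkdir -p pics; python3 - <<'E'
from bench import ctrl
import cv2
o=ctrl.get_obs(); print(o)
for n in("scene","side"):
    p,d=ctrl.camera(n); cv2.imwrite(f"pics/{n}0.png",p)
    c=ctrl.get_calibration(n); print(n,c)
E
```

```text
pics
{'time_s': 0.0, 'q': array([-1.50330063e+00,  1.81519728e-01,  1.60798111e+00, -2.21167791e-06,
        1.35380481e+00, -2.06292028e-01]), 'dq': array([ 0.00040922,  0.00072975,  0.00038342,  0.00145296, -0.00088355,
       -0.00030586]), 'joint_efforts': array([-1.76620113e-03, -4.44873583e+01, -3.51331651e+01, -4.79783139e-04,
        9.30795941e-03, -1.54886834e-05]), 'eef_pos': array([ 0.15545196, -0.55302818,  0.23040913]), 'eef_rot': array([ 0.56401199, -0.56309916,  0.42748679, -0.42669059]), 'wrist_force': array([ 0.75675001, -0.44024024, -0.28829662]), 'torque': array([ 0.06589461,  0.00820401, -0.05375038]), 'opening': 1.001716267831885}
scene {'intrinsics': array([[434.56185042,   0.        , 320.80752167],
       [  0.        , 434.56185042, 240.89228479],
       [  0.        ,   0.        ,   1.        ]]), 'R': array([[ 0.74047924,  0.67203824, -0.00742303],
       [ 0.54008021, -0.60158353, -0.58856657],
       [-0.40000482,  0.4318123 , -0.80841467]]), 't': array([-0.33245809, -0.19150907,  1.28302605])}
side {'intrinsics': array([[478.99224455,   0.        , 328.6776577 ],
       [  0.        , 478.99224455, 243.67365048],
       [  0.        ,   0.        ,   1.        ]]), 'R': array([[-0.98392246, -0.17723213,  0.02203118],
       [-0.12354767,  0.5863719 , -0.80056478],
       [ 0.12896733, -0.79041557, -0.59884109]]), 't': array([0.45145555, 0.14552057, 1.05742032])}
```

View pics/scene0.png

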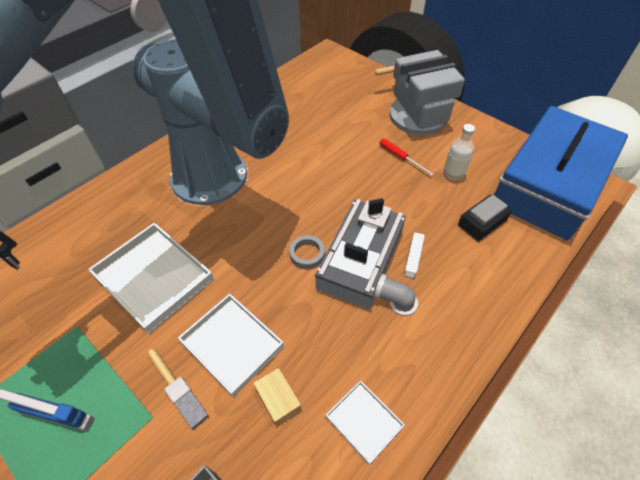

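View pics/side0.png

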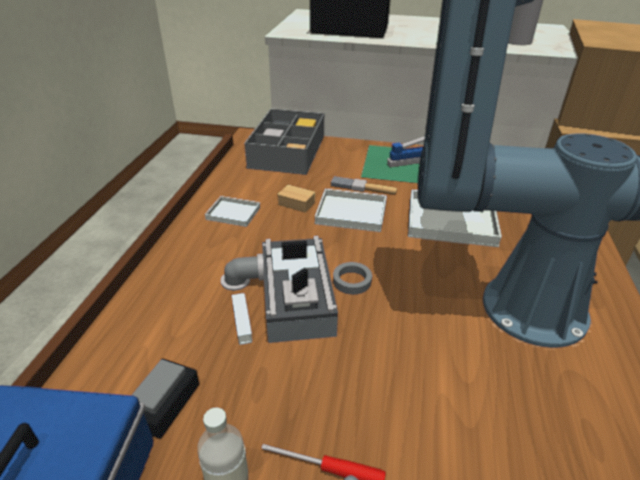

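The scene picture shows the box at about (360,250), with the key bar at (376,206) and the shutter handle at (356,252). There are three trays, at (150,275), (230,343) and (365,420). The middle-sized one is at (230,343), next to the brush and block. Next I measure.

```bash
cat > h.py <<'E'
import numpy as np, cv2
from bench import ctrl
from scipy.spatial.transform import Rotation as Ro
def cloud(d,c):
    K=c["intrinsics"];v,u=np.mgrid[0:480,0:640]
    P=np.stack([(u-K[0,2])/K[0,0]*d,(v-K[1,2])/K[1,1]*d,d],-1)
    W=(P-c["t"])@c["R"]
    W[d<=0]=np.nan
    return W
def w(p,c): return (np.array(p)-c["t"])@c["R"]
E
python3 - <<'E'
from h import *
np.set_printoptions(precision=4,suppress=True)
for n in("scene","side"):
    p,d=ctrl.camera(n); c=ctrl.get_calibration(n); W=cloud(d,c)
    np.savez(f"{n}0.npz",p=p,d=d,W=W)
    for t in("port","key_grip","shutter_grip","tray"):
        for r in ctrl.silhouettes(t,n):
            m=r["pixels"]; q=W[m]; q=q[~np.isnan(q[:,0])]
            if len(q)<5: continue
            print(n,t,round(r["p"],2),m.sum(),"med",np.median(q,0),"lo",np.percentile(q,3,axis=0),"hi",np.percentile(q,97,axis=0))
            if t=="tray" or t=="port":
                lo=q[q[:,2]>-0.01]; print("   rect",cv2.minAreaRect(lo[:,:2].astype(np.float32)*1000))
            else:
                top=q[q[:,2]>q[:,2].max()-0.012]; print("   toprect",cv2.minAreaRect(top[:,:2].astype(np.float32)*1000),top.mean(0))
        print([ (round(b["p"],2),w(b["point"],c)) for b in ctrl.boxes_of(t,n)])
print(ctrl.get_obs()["time_s"])
E
```

```text
scene port 0.91 6898 med [0.5468 0.0254 0.0715] lo [ 0.4456 -0.0605  0.0074] hi [0.6865 0.1749 0.1017]
   rect ((539.7086791992188, 112.45880126953125), (253.69888305664062, 325.2193298339844), 23.523550033569336)
[(0.96, array([0.5529, 0.0246, 0.0724]))]
scene key_grip 0.63 260 med [0.498  0.1414 0.1238] lo [0.486 0.129 0.098] hi [0.508  0.1571 0.1451]
   toprect ((494.6220397949219, 144.80186462402344), (34.646087646484375, 13.356088638305664), 56.21043395996094) [0.496  0.1434 0.1417]
[(0.73, array([0.4972, 0.1387, 0.1228]))]
scene shutter_grip 0.66 1461 med [0.5309 0.0196 0.0773] lo [ 0.4922 -0.0202  0.0726] hi [0.5827 0.1151 0.1191]
   toprect ((535.92626953125, 21.895553588867188), (55.50050354003906, 14.629839897155762), 19.591907501220703) [0.538  0.0209 0.1174]
[(0.76, array([0.5293, 0.0207, 0.0795])), (0.39, array([0.5504, 0.0249, 0.0719]))]
scene tray 0.97 5632 med [ 0.4504 -0.3003  0.0053] lo [ 0.3632 -0.3706  0.0017] hi [ 0.5396 -0.227   0.0273]
   rect ((442.0344543457031, -295.0078125), (156.88414001464844, 198.48350524902344), 89.79914855957031)
scene tray 0.73 7284 m
[... 2256 characters left out ...]
8837890625, -299.15386962890625), (160.4382781982422, 179.9159698486328), 89.92477416992188)
side tray 0.62 2828 med [ 0.1713 -0.2845  0.009 ] lo [ 0.0605 -0.3758  0.0048] hi [ 0.2843 -0.2159  0.0361]
   rect ((171.58013916015625, -185.23599243164062), (234.31988525390625, 464.726318359375), 0.022247154265642166)
side tray 0.53 700 med [0.6092 0.176  0.0271] lo [0.5817 0.1108 0.001 ] hi [0.646  0.22   0.0298]
   rect ((621.3246459960938, 149.62753295898438), (30.21194839477539, 157.97532653808594), 24.787311553955078)
[(0.98, array([ 0.1644, -0.2835,  0.0078])), (0.9, array([ 0.4559, -0.3079,  0.0096])), (0.64, array([ 0.7726, -0.2297,  0.0031])), (0.18, array([0.4904, 0.1482, 0.1233]))]
1.0
```

```bash
python3 - <<'E'
from h import *
np.set_printoptions(precision=4,suppress=True)
o=ctrl.get_obs()
q=o["eef_rot"];R=Ro.from_quat(q[[1,2,3,0]]).as_matrix();print(R)
z0=lambda n:np.load(n+"0.npz")["W"].reshape(-1,3)
for n in("scene","side"):
    W=z0(n); W=W[~np.isnan(W[:,0])]
    s=(np.abs(W[:,0]-0.52)<.18)&(np.abs(W[:,1]-0.07)<.18); W=W[s]
    h=np.histogram(W[:,2],bins=np.arange(.06,.15,.003));print(n,h[0])
    for lo,hi in((.066,.085),(.075,.085),(.089,.1)):
        q=W[(W[:,2]>lo)&(W[:,2]<hi)][:,:2]
        # drop outliers by opening on grid
        g=np.zeros((400,400),np.uint8); ij=((q-[.32,-.13])*1000).astype(int); ok=((ij>=0)&(ij<400)).all(1); g[ij[ok,1],ij[ok,0]]=255
        g=cv2.morphologyEx(g,cv2.MORPH_CLOSE,np.ones((7,7)))
        cv2.imwrite(f"pics/g_{n}_{lo}.png",g)
        k,lab,st,ce=cv2.connectedComponentsWithStats(g)
        for i in range(1,k):
            if st[i,4]>150:
                yx=np.argwhere(lab==i)[:,::-1].astype(np.float32); r=cv2.minAreaRect(yx)
                print(lo,st[i,4],np.array(r[0])+[320,-130],r[1],r[2])
E
```

```text
[[ 0.2704  0.      0.9627]
 [-0.9627 -0.      0.2704]
 [ 0.     -1.      0.    ]]
scene [ 174  105  257 1417  888  654  729  255   38   31   29  120  248   72
   31   28   32   25   49   88   37   11   14   10   10   13   17   36
   24]
0.066 27627 [523.8046  71.5039] (152.60952758789062, 254.45681762695312) 18.83843231201172
0.075 11648 [522.3  70.1] (132.18321228027344, 246.02520751953125) 18.434947967529297
0.089 151 [538.7299  17.4927] (53.4827880859375, 5.724195957183838) 19.983104705810547
0.089 2563 [494.1 145.7] (64.51045989990234, 67.6727294921875) 18.434947967529297
side [ 196  124  124 1146 1115  527  573  353   54   45   43   75  418  148
   47   51   42   53   43   77   69   19   19   22   18   21   18   33
   62]
0.066 23532 [524.0081  70.8425] (152.73309326171875, 255.1634979248047) 18.33993148803711
0.075 9512 [518.2535  69.2428] (134.38784790039062, 248.1519775390625) 17.86282730102539
0.089 273 [532.5946  27.0676] (53.08250427246094, 7.86679744720459) 17.10272979736328
0.089 2689 [493.1228 144.8117] (64.1500244140625, 67.8209228515625) 19.09349250793457
```

Request:
step_arm --pt "0 -1 0 0 -0.33 0 1" --pt "0 -1 0 0 -0.33 0 1" --pt "0 -1 0 0 -0.33 0 1" --pt "0 -1 0 0 -0.33 0 1" --pt "0 -1 0 0 -0.33 0 1" --pt "0 -1 0 0 -0.33 0 1" --pt "0 -1 0 0 -0.33 0 1" --pt "0 0 0 0 0 1 1" --pt "0 0 0 0 0 1 1" --pt "0 0 0 0 0 1 1"

```text
time_s: 2.0
eef_pos: [0.2039, -0.4767, 0.3006]
eef_rot: [0.679, -0.679, 0.197, -0.197]
wrist_force: [0.3, 0.5, -0.1]
opening: 0.999
```

Request:
step_arm --pt "0 0 0 -0.1 0 1 1" --pt "0 0 0 -0.1 0 1 1" --pt "0 0 0 -0.1 0 1 1" --pt "0 0 0 -0.1 0 1 1" --pt "0 0 0 -0.1 0 1 1" --pt "0 0 0 -0.1 0 1 1" --pt "0 0 0 -0.1 0 1 1" --pt "0 0 0 -0.1 0 1 1" --pt "0 0 0 -0.1 0 1 1" --pt "0 0 0 -0.1 0 1 1"

```text
time_s: 3.0
eef_pos: [0.339, -0.2068, 0.3008]
eef_rot: [-0.679, 0.679, -0.197, 0.197]
wrist_force: [0.5, -0.5, -0.0]
opening: 0.999
```

Request:
step_arm --pt "0 0 0 -0.15 0 1 1" --pt "0 0 0 -0.15 0 1 1" --pt "0 0 0 -0.15 0 1 1" --pt "0 0 0 -0.15 0 1 1" --pt "0 0 0 -0.15 0 1 1" --pt "0 0 0 -0.15 0 1 1" --pt "0 0 0 -0.15 0 1 1" --pt "0 0 0 -0.15 0 0.5 1" --pt "0 0 0 0 0 0 1"

```text
time_s: 3.9
eef_pos: [0.4287, 0.0031, 0.3006]
eef_rot: [0.68, -0.679, 0.196, -0.196]
wrist_force: [0.4, -0.3, 0.6]
opening: 1.001
```

```bash
python3 - <<'E'
from h import *
p,d=ctrl.camera("wrist"); c=ctrl.get_calibration("wrist"); cv2.imwrite("pics/w1.png",p); np.savez("w1.npz",W=cloud(d,c))
np.set_printoptions(precision=4,suppress=True)
print(c["R"],-c["R"].T@c["t"]); print(ctrl.get_obs()["q"])
E
```

```text
[[ 0.8469 -0.5318 -0.0003]
 [-0.5115 -0.8147  0.2731]
 [-0.1455 -0.2311 -0.962 ]] [0.464  0.0619 0.4434]
[-0.2736 -0.219   1.8605 -0.0003  1.5002  0.288 ]
```

View pics/w1.png

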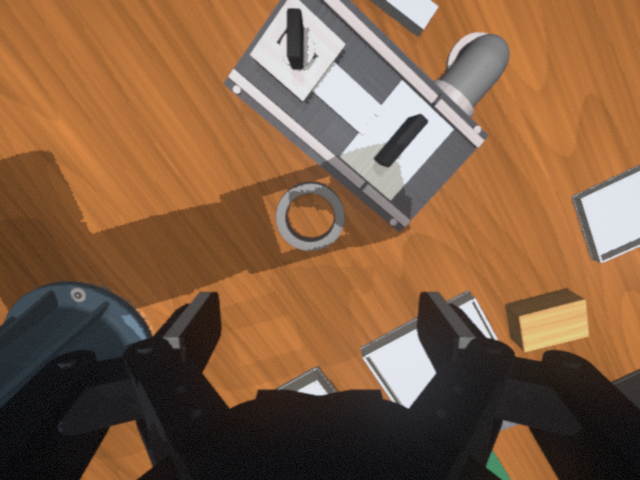

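The wrist view shows the key bar at (295,39), nearly vertical in the image, the handle at (402,140) and the index ribs at about (441,103) and (368,190). I'll measure from this depth.

```bash
cat >> h.py <<'E'
def comps(W,lo,hi,minn,x0=.32,y0=-.13):
    q=W.reshape(-1,3); q=q[~np.isnan(q[:,0])]; q=q[(q[:,2]>lo)&(q[:,2]<hi)][:,:2]
    g=np.zeros((400,400),np.uint8); ij=((q-[x0,y0])*1000).round().astype(int); ok=((ij>=0)&(ij<400)).all(1); g[ij[ok,1],ij[ok,0]]=255
    g=cv2.morphologyEx(g,cv2.MORPH_CLOSE,np.ones((5,5)))
    k,lab,st,ce=cv2.connectedComponentsWithStats(g)
    for i in range(1,k):
        if st[i,4]>minn:
            yx=np.argwhere(lab==i)[:,::-1].astype(np.float32); r=cv2.minAreaRect(yx)
            print((lo,hi),st[i,4],np.array(r[0])+[x0*1000,y0*1000],np.array(r[1]),round(r[2],1))
E
python3 - <<'E'
from h import *
np.set_printoptions(precision=1,suppress=True)
W=np.load("w1.npz")["W"]
for a in ((.138,.152,100),(.110,.125,100),(.09,.1,400),(.075,.085,300),(.066,.085,5000)): comps(W,*a)
c=ctrl.get_calibration("wrist")
np.set_printoptions(precision=4,suppress=True)
for t in("key_grip","shutter_grip","shutter_edge","port_centre","lock_slot"):
    print(t,[(round(b["p"],2),w(b["point"],c)) for b in ctrl.boxes_of(t,"wrist")])
for v,u in((103,441),(190,368)): print(W[v,u])
E
```

```text
(0.138, 0.152) 461 [492.1 145.4] [36.9 13. ] 56.3
(0.11, 0.125) 696 [532.9  22.3] [55.7 13.3] 18.4
(0.09, 0.1) 3386 [492.2 145.5] [65.1 64.8] 18.4
(0.075, 0.085) 13019 [518.   69.8] [126.  245.4] 18.3
(0.066, 0.085) 27915 [522.7  71.4] [152.2 251.5] 18.6
key_grip [(0.93, array([0.4913, 0.1434, 0.139 ]))]
shutter_grip [(0.73, array([ 0.4911, -0.4609,  0.0161])), (0.62, array([0.5213, 0.033 , 0.0756]))]
shutter_edge [(0.64, array([0.525 , 0.0337, 0.0732])), (0.35, array([0.5236, 0.0631, 0.0765]))]
port_centre [(0.68, array([0.5258, 0.061 , 0.0753]))]
lock_slot [(0.65, array([0.523 , 0.0631, 0.0779]))]
[0.5914 0.03   0.0792]
[ 0.484  -0.0076  0.0787]
```

Request:
step_arm --pt "0 0 0 -0.12 0 0.86 1" --pt "0 0 0 -0.12 0 0.86 1" --pt "0 0 0 -0.12 0 0.86 1" --pt "0 0 0 -0.12 0 0.86 1" --pt "0 0 0 -0.12 0 0.86 1" --pt "0 0 0 -0.12 0 0.86 1" --pt "0 0 0 0 1 0 1" --pt "0 0 0 0 1 0 1" --pt "0 0 0 0 1 0 1" --pt "0 0 0 0 0 0 1"

```text
time_s: 5.2
eef_pos: [0.4901, 0.1429, 0.2063]
eef_rot: [-0.678, 0.68, -0.2, 0.194]
wrist_force: [0.5, 0.4, -0.5]
opening: 0.998
```

```bash
python3 - <<'E'
from h import *
p,d=ctrl.camera("wrist"); c=ctrl.get_calibration("wrist"); cv2.imwrite("pics/w2.png",p); W=cloud(d,c)
np.set_printoptions(precision=1,suppress=True)
for a in ((.135,.155,100),(.11,.125,100),(.09,.1,400)): comps(W,*a)
print(ctrl.get_obs()["eef_pos"]*1000)
E
```

```text
(0.135, 0.155) 445 [494.7 147.2] [36.1 13. ] 56.3
(0.09, 0.1) 3020 [494.5 146.9] [64.8 65.1] 18.4
[491.6 143.1 209. ]
```

View pics/w2.png

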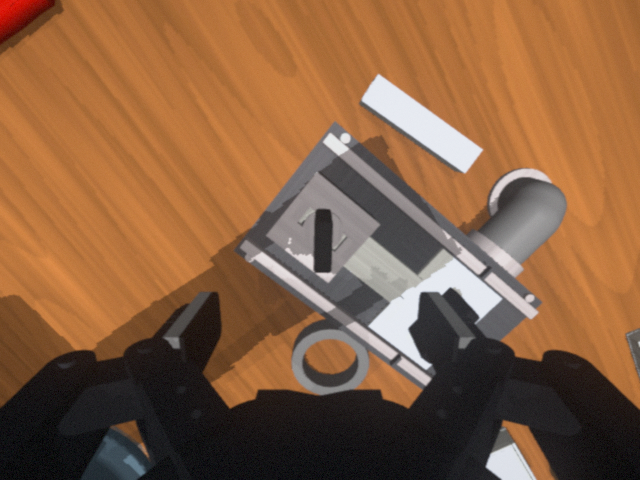

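The key bar is at (322,240), midway between the fingers. Now I descend and close.

Request:
step_arm --pt "0 0 0 0 1 0.13 1" --pt "0 0 0 0 1 0 1" --pt "0 0 0 0 0.9 0 1" --pt "0 0 0 0 0.5 0 1" --pt "0 0 0 0 0 0 1" --pt "0 0 0 0 0 0 0" --pt "0 0 0 0 0 0 0" --pt "0 0 0 0 0 0 0" --pt "0 0 0 0 0 0 0"

```text
time_s: 6.15
eef_pos: [0.4957, 0.1472, 0.1097]
eef_rot: [0.679, -0.679, 0.196, -0.197]
wrist_force: [0.0, 0.2, 0.3]
opening: 0.331
```

Request:
step_arm --pt "0 0 0 0 0 0 0" --pt "0 0 0 0 0 0 0" --pt "0 0 0 0 0 0 0" --pt "0 0 0 0 0 0 0"

```text
time_s: 6.55
eef_pos: [0.4954, 0.1472, 0.1092]
eef_rot: [0.679, -0.679, 0.196, -0.197]
wrist_force: [-1.1, -0.4, 6.0]
opening: 0.127
```

Request:
step_arm --pt "0 0 0 0 0 0 0" --pt "0 -1 0 0 0 0 0" --pt "0 -1 0 0 0 0 0" --pt "0 -1 0 0 0 0 0" --pt "0 -1 0 0 0 0 0" --pt "0 -1 0 0 0 0 0" --pt "0 -1 0 0 0 0 0" --pt "0 -1 0 0 0 0 0" --pt "0 -1 0 0 0 0 0" --pt "0 0 0 0 0 0 0"

```text
time_s: 7.55
eef_pos: [0.4955, 0.147, 0.1092]
eef_rot: [-0.7, 0.7, 0.098, -0.097]
wrist_force: [-1.0, -0.4, 5.4]
opening: 0.133
```

```bash
cat > s.py <<'E'
from h import *
np.set_printoptions(precision=4,suppress=True)
o=ctrl.get_obs();q=o["eef_rot"];R=Ro.from_quat(q[[1,2,3,0]]).as_matrix()
print(o["time_s"],o["eef_pos"],"yawx",np.degrees(np.arctan2(R[1,0],R[0,0])),"F",o["wrist_force"],"T",o["torque"],"op",o["opening"],"ydir",R[:,1])
E
python3 s.py
```

```text
7.55 [0.4955 0.147  0.1092] yawx 15.863493262354392 F [-0.9676 -0.4339  5.4403] T [-0.0779  0.1696  0.0431] op 0.1330432544663456 ydir [ 0.0009 -0.0003 -1.    ]
```

Request:
step_arm --pt "0 -0.4 0 0 0 0 0" --pt "0 -0.4 0 0 0 0 0" --pt "0 0 0 0 0 0 0"

```text
time_s: 7.85
eef_pos: [0.4949, 0.1466, 0.1092]
eef_rot: [-0.695, 0.696, 0.126, -0.126]
wrist_force: [-3.5, -3.5, 9.3]
opening: 0.131
```

```bash
python3 s.py
```

```text
7.85 [0.4949 0.1466 0.1092] yawx 20.557040340080388 F [-3.5141 -3.5093  9.2975] T [-0.5807  0.707  -0.1029] op 0.13131675288127712 ydir [-0.0007 -0.0011 -1.    ]
```

Request:
step_arm --pt "0 -0.35 0 0 0 0 0" --pt "0 0 0 0 0 0 0"

```text
time_s: 8.05
eef_pos: [0.4946, 0.1463, 0.1092]
eef_rot: [-0.693, 0.694, 0.138, -0.139]
wrist_force: [-5.0, -3.4, 10.4]
opening: 0.134
```

```bash
python3 s.py
```

```text
8.05 [0.4946 0.1463 0.1092] yawx 22.642410072724804 F [-5.0384 -3.4395 10.3508] T [-0.7654  0.902  -0.1709] op 0.13404658818753148 ydir [-0.0013 -0.0016 -1.    ]
```

The stop shows as a rise in torque and force at about 112.5°. I ease off slightly and lift.

Request:
step_arm --pt "0 0.35 0 0 0 0 0" --pt "0 0 0 0 -0.2 0 0" --pt "0 0 0 0 -0.2 0 0" --pt "0 0 0 0 -0.2 0 0" --pt "0 0 0 0 0 0 0"

```text
time_s: 8.55
eef_pos: [0.4958, 0.1473, 0.1276]
eef_rot: [-0.696, 0.696, 0.127, -0.125]
wrist_force: [-0.1, -0.2, -0.3]
opening: 0.133
```

```bash
python3 s.py
```

```text
8.55 [0.4958 0.1473 0.1276] yawx 20.513563125362168 F [-0.0538 -0.158  -0.267 ] T [-0.0035 -0.0284  0.0613] op 0.13273508128375336 ydir [ 0.0019  0.0002 -1.    ]
```

Request:
step_arm --pt "0 0 0 0 -0.4 0 0" --pt "0 0 0 0 -0.6 0 0" --pt "0 0 0 0 -1 0 0" --pt "0 0 0 0 -1 0 0" --pt "0 0 0 0 -1 0 0" --pt "0 0 0 0 0 0 0"

```text
time_s: 9.15
eef_pos: [0.4977, 0.1474, 0.2521]
eef_rot: [-0.695, 0.696, 0.129, -0.123]
wrist_force: [-0.5, 0.0, -0.8]
opening: 0.135
```

```bash
python3 s.py; python3 - <<'E'
from h import *
for n in("wrist","scene"):
    p,d=ctrl.camera(n); cv2.imwrite(f"pics/{n}3.png",p)
E
```

```text
9.15 [0.4977 0.1474 0.2521] yawx 20.507288188456837 F [-0.539   0.0415 -0.8147] T [ 0.0348 -0.0207  0.0027] op 0.1345902741426114 ydir [ 0.009   0.0006 -1.    ]
```

View pics/wrist3.png

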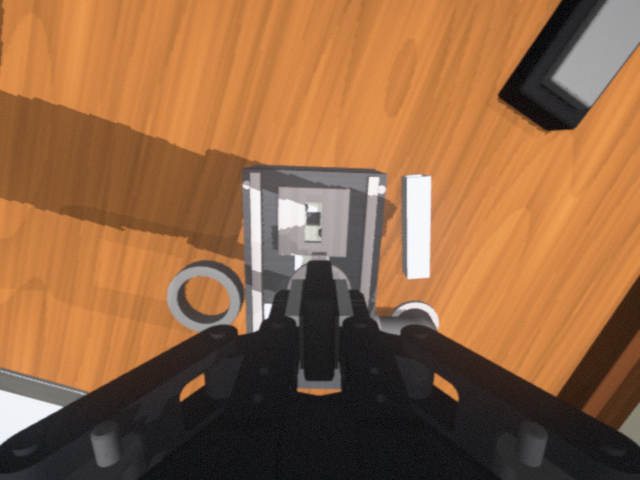

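View pics/scene3.png

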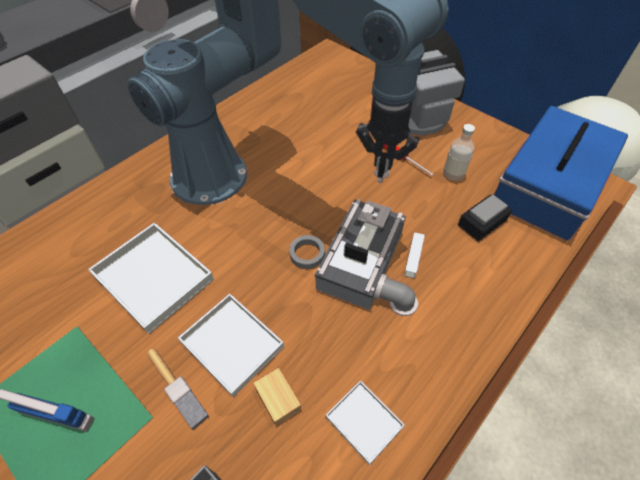

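The wrist picture shows an empty slot at (313,222), and the key is in the fingers. Now to the tray.

Request:
step_arm --pt "0 0 0 -0.48 0 -0.96 0" --pt "0 0 0 -0.48 0 -0.96 0" --pt "0 0 0 -0.48 0 -0.96 0" --pt "0 0 0 -0.48 0 -0.96 0" --pt "0 0 0 -0.48 0 -0.96 0" --pt "0 0 0 -0.48 0 -0.96 0" --pt "0 0 0 -0.48 0 -0.96 0" --pt "0 0 0 -0.48 0 -0.96 0" --pt "0 0 0 -0.48 0 -0.96 0" --pt "0 0 0 -0.48 0 -0.96 0"

```text
time_s: 10.25
eef_pos: [0.4597, -0.1737, 0.2448]
eef_rot: [0.697, -0.695, -0.125, 0.127]
wrist_force: [0.5, 0.5, 0.2]
opening: 0.131
```

Request:
step_arm --pt "0 0 0 -0.48 0 -0.96 0" --pt "0 0 0 -0.48 0 -0.96 0" --pt "0 0 0 -0.48 0 -0.96 0" --pt "0 0 0 -0.4 0 -0.9 0" --pt "0 0 0 0 1 0 0" --pt "0 0 0 0 1 0 0" --pt "0 0 0 0 1 0 0" --pt "0 0 0 0 1 0 0" --pt "0 0 0 0 0 0 0" --pt "0 0 0 0 0 0 0"

```text
time_s: 11.25
eef_pos: [0.4482, -0.2978, 0.1256]
eef_rot: [0.697, -0.695, -0.125, 0.126]
wrist_force: [0.6, -0.7, -0.4]
opening: 0.132
```

```bash
python3 s.py; python3 - <<'E'
from h import *
for n in("side","scene"):
    p,d=ctrl.camera(n); W=cloud(d,ctrl.get_calibration(n)); cv2.imwrite(f"pics/{n}4.png",cv2.resize(p[100:300,150:450],None,fx=2.6,fy=2.6)); np.savez(n+"4.npz",W=W)
E
```

```text
11.25 [ 0.4482 -0.2978  0.1256] yawx 20.487827432166153 F [ 0.6307 -0.6655 -0.4302] T [-0.0432 -0.0236 -0.026 ] op 0.1319503820104249 ydir [-0.0022  0.0024 -1.    ]
```

View pics/side4.png

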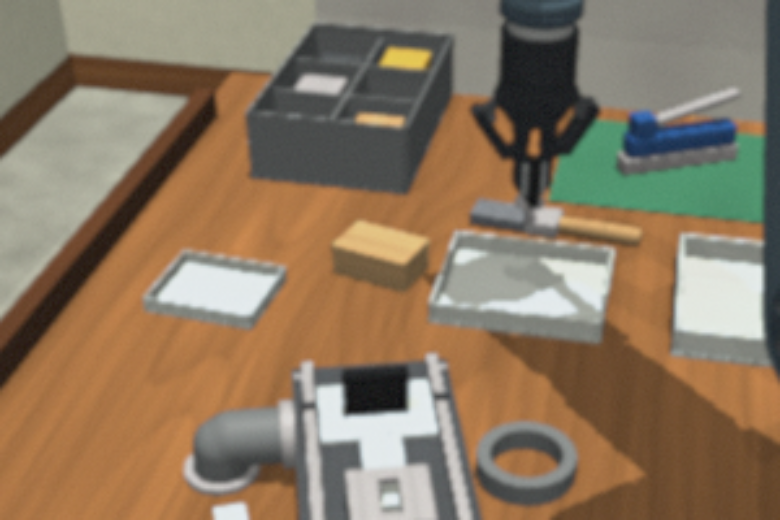

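```bash
python3 - <<'E'
from h import *
for n in("side","scene"):
    W=np.load(n+"4.npz")["W"].reshape(-1,3)
    s=np.hypot(W[:,0]-.448,W[:,1]+.298)<.03; z=np.sort(W[s][:,2]); z=z[z>.02]; print(n,(z[:25]*1000).round())
E
```

```text
side [ 89.  90.  91.  92.  92.  94.  95.  97. 102. 103. 103. 103. 106. 106.
 106. 106. 106. 106. 107. 107. 109. 109. 113. 114. 114.]
scene [ 92.  93. 101. 102. 102. 103. 103. 106. 106. 107. 107. 107. 108. 113.
 114. 114. 114. 114. 115. 115. 115. 115. 115. 116. 116.]
```

Request:
step_arm --pt "0 0 0 0 1 0 0" --pt "0 0 0 0 0.8 0 0" --pt "0 0 0 0 0.5 0 0" --pt "0 0 0 0 0.2 0 0" --pt "0 0 0 0 0 0 0"

```text
time_s: 11.85
eef_pos: [0.4491, -0.2987, 0.0518]
eef_rot: [0.696, -0.696, -0.126, 0.126]
wrist_force: [0.5, 0.1, -1.0]
opening: 0.132
```

Request:
step_arm --pt "0 0 0 0 0.1 0 0" --pt "0 0 0 0 0.1 0 0" --pt "0 0 0 0 0 0 0"

```text
time_s: 12.15
eef_pos: [0.4491, -0.2988, 0.0459]
eef_rot: [-0.696, 0.696, 0.126, -0.126]
wrist_force: [0.5, 0.1, -1.5]
opening: 0.133
```

Request:
step_arm --pt "0 0 0 0 0.1 0 0" --pt "0 0 0 0 0 0 0"

```text
time_s: 12.35
eef_pos: [0.4488, -0.2985, 0.0424]
eef_rot: [0.696, -0.696, -0.126, 0.126]
wrist_force: [-0.5, 0.2, -1.0]
opening: 0.131
```

Request:
step_arm --pt "0 0 0 0 0.07 0 0" --pt "0 0 0 0 0 0 0"

```text
time_s: 12.55
eef_pos: [0.4492, -0.2988, 0.0412]
eef_rot: [-0.696, 0.696, 0.126, -0.126]
wrist_force: [-1.8, 1.5, 5.6]
opening: 0.128
```

Request:
step_arm --pt "0 0 0 0 0.07 0 0" --pt "0 0 0 0 0 0 0"

```text
time_s: 12.75
eef_pos: [0.4494, -0.2991, 0.041]
eef_rot: [-0.696, 0.696, 0.126, -0.126]
wrist_force: [-7.5, 6.3, 22.4]
opening: 0.134
```

Floor contact. I ease up by 2 mm and release.

Request:
step_arm --pt "0 0 0 0 -0.07 0 0" --pt "0 0 0 0 0 0 0.2" --pt "0 0 0 0 0 0 0.4" --pt "0 0 0 0 0 0 0.7" --pt "0 0 0 0 0 0 0.7" --pt "0 0 0 0 0 0 0.7"

```text
time_s: 13.35
eef_pos: [0.4488, -0.2985, 0.0402]
eef_rot: [0.696, -0.696, -0.126, 0.126]
wrist_force: [-0.2, -0.2, -0.1]
opening: 0.695
```

Request:
step_arm --pt "0 0 0 0 -0.5 0 0.7" --pt "0 0 0 0 -1 0 0.7" --pt "0 0 0 0 -1 0 0.7" --pt "0 0 0 0 -1 0 0.7" --pt "0 0 0 0 -1 0 0.7" --pt "0 0 0 0 -1 0 0.7" --pt "0 0 0 0 0 0 0.7"

```text
time_s: 14.05
eef_pos: [0.4511, -0.3007, 0.2117]
eef_rot: [-0.693, 0.699, 0.128, -0.124]
wrist_force: [0.7, 0.1, -0.3]
opening: 0.7
```

```bash
python3 s.py; python3 - <<'E'
from h import *
p,d=ctrl.camera("scene"); cv2.imwrite("pics/scene5.png",cv2.resize(p[150:450,150:450],(600,600)))
E
```

```text
14.05 [ 0.4511 -0.3007  0.2117] yawx 20.49832801461673 F [ 0.717   0.121  -0.2599] T [-0.0442  0.0118 -0.0113] op 0.7004753284388682 ydir [ 0.0068 -0.0071 -1.    ]
```

View pics/scene5.png

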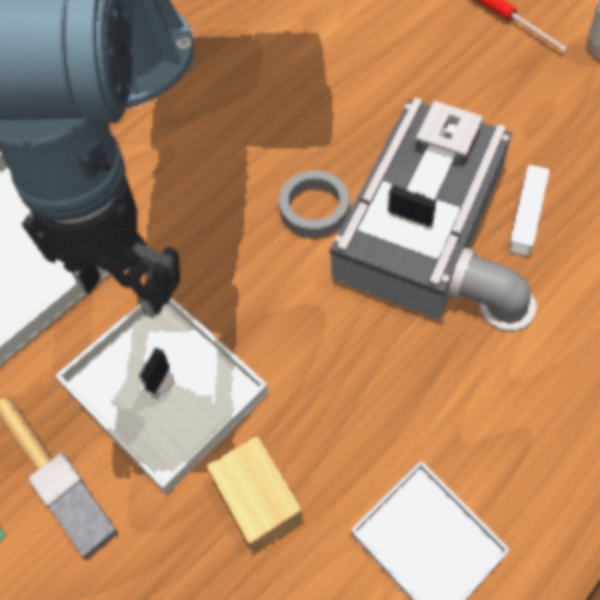

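The key stands in the middle tray. Next I rotate the tool for the handle.

Request:
step_arm --pt "0 1 0 0 -0.3 0 0.7" --pt "0 1 0 0 0 0 0.7" --pt "0 1 0 0 0 0 0.7" --pt "0 1 0 0 0 0 0.7" --pt "0 1 0 0 0 0 0.7" --pt "0 1 0 0 0 0 0.7" --pt "0 1 0 0 0 0 0.7" --pt "0 1 0 0 0 0 0.7" --pt "0 1 0 0 0 0 0.7" --pt "0 1 0 0 0 0 0.7"

```text
time_s: 15.1
eef_pos: [0.4483, -0.298, 0.2135]
eef_rot: [0.665, -0.665, 0.241, -0.24]
wrist_force: [-0.4, -0.2, 0.5]
opening: 0.7
```

Request:
step_arm --pt "0 1 0 0 0 0 0.7" --pt "0 1 0 0 0 0 0.7" --pt "0 1 0 0 0 0 0.7" --pt "0 1 0 0 0 0 0.7" --pt "0 1 0 0 0 0 0.7" --pt "0 0.33 0 0 0 0 0.7" --pt "0 0 0 0 0 0 0.7"

```text
time_s: 15.8
eef_pos: [0.4484, -0.2981, 0.2136]
eef_rot: [0.574, -0.574, 0.414, -0.412]
wrist_force: [0.6, -0.3, 0.1]
opening: 0.698
```

```bash
python3 s.py
```

```text
15.8 [ 0.4484 -0.2981  0.2136] yawx -71.5071555572685 F [ 0.6398 -0.2834  0.1249] T [0.0144 0.0467 0.0189] op 0.6978034100499031 ydir [-0.0013  0.0015 -1.    ]
```

Request:
step_arm --pt "0 0 0 -0.92 0 0.61 0.8" --pt "0 0 0 -0.92 0 0.61 0.8" --pt "0 0 0 -0.92 0 0.61 0.8" --pt "0 0 0 -0.92 0 0.61 0.8" --pt "0 0 0 -0.92 0 0.61 0.8" --pt "0 0 0 -0.92 0 0.61 0.8" --pt "0 0 0 -0.92 0 0.61 0.8" --pt "0 0 0 -0.92 0 0.61 0.8" --pt "0 0 0 -0.92 0 0.61 0.8" --pt "0 0 0 -0.92 0 0.61 0.8"

```text
time_s: 16.8
eef_pos: [0.5346, 0.0226, 0.214]
eef_rot: [-0.574, 0.574, -0.413, 0.412]
wrist_force: [0.2, -0.5, -0.3]
opening: 0.797
```

Request:
step_arm --pt "0 0 0 0 0 0 0.8" --pt "0 0 0 0 0 0 0.8"

```text
time_s: 17.0
eef_pos: [0.5344, 0.0218, 0.2139]
eef_rot: [-0.574, 0.575, -0.413, 0.412]
wrist_force: [-0.0, -0.7, -1.3]
opening: 0.796
```

```bash
python3 s.py; python3 - <<'E'
from h import *
np.set_printoptions(precision=1,suppress=True)
p,d=ctrl.camera("wrist"); c=ctrl.get_calibration("wrist"); cv2.imwrite("pics/w6.png",p); W=cloud(d,c); np.savez("w6.npz",W=W)
for a in ((.108,.125,60),(.09,.1,400)): comps(W,*a)
p,d=ctrl.camera("side"); c=ctrl.get_calibration("side"); cv2.imwrite("pics/side6.png",p)
E
```

```text
17.0 [0.5344 0.0218 0.2139] yawx -71.3335570405629 F [-0.0146 -0.7338 -1.2661] T [0.023  0.0003 0.042 ] op 0.7962531114964811 ydir [-0.0012 -0.0001 -1.    ]
(0.108, 0.125) 694 [534.   22.8] [56.3 12.3] 18.4
(0.09, 0.1) 3675 [492.8 145.8] [65.1 65.5] 18.4
```

View pics/w6.png

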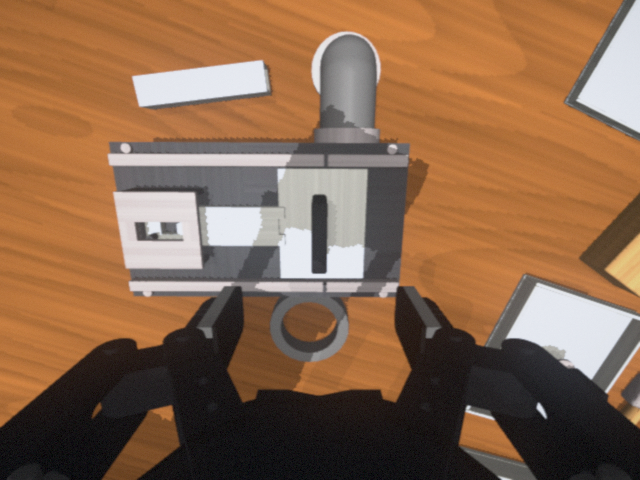

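View pics/side6.png

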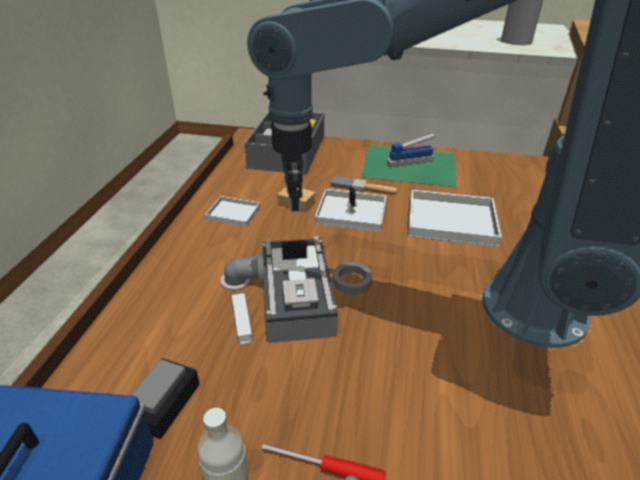

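The handle is at (320,235), centred ahead of the jaws, with the ribs at (325,160) and (326,286). I descend and grip.

Request:
step_arm --pt "0 0 0 0 1 0 0.7" --pt "0 0 0 0 1 0 0.7" --pt "0 0 0 0 1 0 0.7" --pt "0 0 0 0 0.8 0 0.7" --pt "0 0 0 0 0.5 0 0.7" --pt "0 0 0 0 0 0 0.7" --pt "0 0 0 0 0 0 0.7" --pt "0 0 0 0 0 0 0"

```text
time_s: 17.9
eef_pos: [0.5358, 0.0205, 0.0868]
eef_rot: [0.574, -0.573, 0.413, -0.414]
wrist_force: [0.1, -0.0, 0.6]
opening: 0.547
```

Request:
step_arm --pt "0 0 0 0 0 0 0" --pt "0 0 0 0 0 0 0" --pt "0 0 0 0 0 0 0" --pt "0 0 0 0 0 0 0" --pt "0 0 0 0 0 0 0" --pt "0 0 0 0 0 0 0" --pt "0 0 0 0 0 0 0"

```text
time_s: 18.6
eef_pos: [0.5351, 0.0219, 0.0865]
eef_rot: [0.574, -0.574, 0.413, -0.413]
wrist_force: [-1.9, 2.2, 6.3]
opening: 0.131
```

```bash
python3 s.py
```

```text
18.6 [0.5351 0.0219 0.0865] yawx -71.47917107021496 F [-1.8736  2.1787  6.2967] T [ 0.392   0.3494 -0.1142] op 0.13080784727116665 ydir [ 0.0007  0.0008 -1.    ]
```

Request:
step_arm --pt "0 0 0 -0.15 0 0 0" --pt "0 0 0 -0.15 0 0 0" --pt "0 0 0 -0.15 0 0 0" --pt "0 0 0 -0.15 0 0 0" --pt "0 0 0 -0.15 0 0 0" --pt "0 0 0 -0.15 0 0 0" --pt "0 0 0 -0.15 0 0 0" --pt "0 0 0 0 0 0 0" --pt "0 0 0 0 0 0 0"

```text
time_s: 19.5
eef_pos: [0.5259, 0.0499, 0.0865]
eef_rot: [-0.574, 0.574, -0.412, 0.414]
wrist_force: [0.3, -7.5, 5.0]
opening: 0.128
```

```bash
python3 s.py;  python3 - <<'E'
from h import *
for n in("wrist","scene","side"):
    p,d=ctrl.camera(n); c=ctrl.get_calibration(n); cv2.imwrite(f"pics/{n}7.png",p); np.savez(n+"7.npz",W=cloud(d,c))
p=cv2.imread("pics/scene7.png"); cv2.imwrite("pics/scene7c.png",cv2.resize(p[190:320,300:440],None,fx=4.5,fy=4.5,interpolation=cv2.INTER_CUBIC))
E
```

```text
19.5 [0.5259 0.0499 0.0865] yawx -71.48547502889781 F [ 0.297  -7.5057  5.0012] T [-0.9407  0.1049 -0.1013] op 0.1277018194352574 ydir [ 0.0023 -0.0025 -1.    ]
```

View pics/wrist7.png

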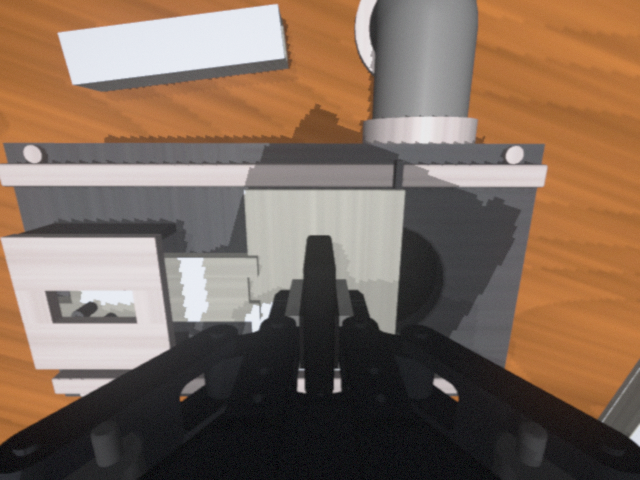

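View pics/scene7c.png

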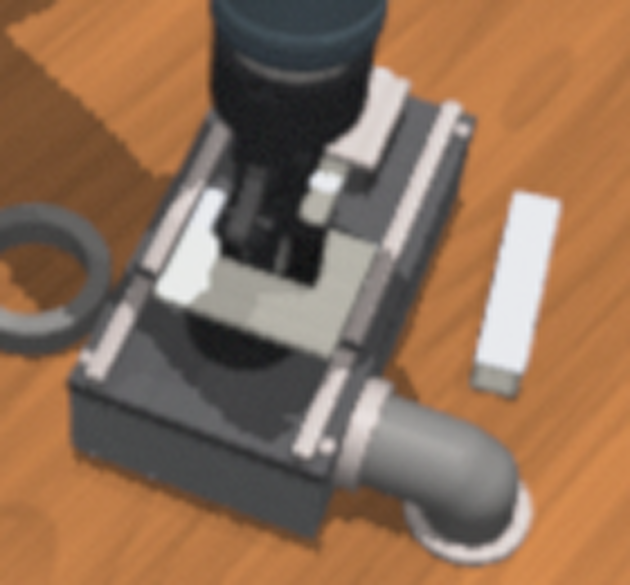

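The plate edge is at x≈405 px, and the rib on the upper rail is at x≈398 px. I measure the remaining gap.

```bash
cat > gap.py <<'E'
import sys
from h import *
np.set_printoptions(precision=1,suppress=True)
tag=sys.argv[1]
p=cv2.imread(f"pics/wrist{tag}.png").astype(int).sum(2); W=np.load(f"wrist{tag}.npz")["W"]
th=np.radians(18.5); ex=np.array([np.cos(th),np.sin(th)]); ey=np.array([-np.sin(th),np.cos(th)])
slot=np.array([.4935,.1458])
B=np.stack([(W[...,:2]-slot)@ex,(W[...,:2]-slot)@ey+.135,W[...,2]],-1)*1000
for r in (172,176,180): 
    print("rail",r,p[r,385:412]); print("  y",B[r,385:412,1],"z",B[r,398,2])
for r in (200,215,230):
    print("edge",r,p[r,395:412]); print("  y",B[r,395:412,1]); print("  z",B[r,395:412,2])
E
python3 gap.py 7
```

```text
rail 172 [421 422 425 428 425 425 422 401 272 176 140 193 213 222 225 221 223 267
 349 402 421 416 425 423 426 426 423]
  y [ 5.9  5.3  5.1  4.8  4.   3.7  nan  2.9  2.6  2.6  2.6  2.4  1.7  1.6
  1.3  0.5  0.  -0.5 -2.5 -2.8 -3.1 -3.4 -4.  -4.4 -4.9 -5.3 -5.5] z 85.73019638916993
rail 176 [409 410 415 409 414 415 406 339 248 164 157 204 226 226 225 223 229 278
 370 407 412 418 419 412 410 412 415]
  y [ 5.8  5.4  4.7  4.3  4.   3.4  3.2  2.6  2.4  2.4  2.4  2.1  1.8  1.3
  1.   0.7  0.3 -0.4 -2.4 -2.9 -3.3 -3.7 -4.  -4.5 -5.1 -5.3 -6. ] z 84.82217663030913
rail 180 [403 412 408 403 420 409 389 316 213 164 174 204 217 225 216 233 233 291
 352 395 406 417 413 409 407 403 407]
  y [ 5.8  5.1  4.9  4.7  4.   3.3  3.   2.6  2.4  2.5  2.8  2.5  1.8  1.5
  0.9  0.3 -0.  -0.6 -2.5 -2.8 -3.  -3.9 -4.2 -4.8 -5.2 -5.7 -5.9] z 86.37613482879723
edge 200 [545 547 555 559 561 569 564 566 528 404 282 227 227 224 216 221 211]
  y [-0.6 -1.1 -1.6 -1.9 -2.6 -2.7 -3.5 -3.8 -4.3 -5.8 -6.3 -6.9 -7.6 -8.1
 -8.6 -8.7 -9.4]
  z [74.  74.2 74.  74.6 73.8 75.1 74.  74.6 74.3 70.3 70.4 69.8 69.4 69.2
 69.1 70.6 69.9]
edge 215 [545 559 556 561 561 558 569 521 408 278 233 221 211 222 218 225 222]
  y [-1.1 -1.5 -1.9 -2.7 -2.8 -3.3 -3.9 -4.1 -6.1 -6.4 -7.  -7.2 -8.  -8.4
 -8.8 -9.4 -9.7]
  z [73.9 74.4 74.5 73.2 74.8 74.8 74.4 75.2 69.6 70.2 69.6 70.9 69.8 69.9
 70.4 69.9 70.5]
edge 230 [547 553 558 558 565 561 522 373 211 147 139 144 153 144 164 170 170]
  y [ -1.4  -1.7  -2.3  -2.8  -3.4  -4.1  -4.4  -8.7  -9.3 -10.  -10.3 -11.
 -11.4 -12.3  -9.7 -10.2 -10.5]
  z [74.6 75.5 75.1 75.  74.4 73.4 74.3 59.5 59.5 59.  59.8 59.  59.4 58.3
 69.1 69.1 70. ]
```

Request:
step_arm --pt "0 0 0 -0.1 0 0 0" --pt "0 0 0 -0.09 0 0 0" --pt "0 0 0 0 0 0 0" --pt "0 0 0 0 0 0 0" --pt "0 0 0 0 0 0 0"

```text
time_s: 20.15
eef_pos: [0.5242, 0.055, 0.0865]
eef_rot: [-0.574, 0.574, -0.412, 0.414]
wrist_force: [-0.3, -8.8, 5.6]
opening: 0.139
```

```bash
python3 s.py;  python3 - <<'E'
from h import *
for n in("wrist",):
    p,d=ctrl.camera(n); c=ctrl.get_calibration(n); cv2.imwrite(f"pics/{n}8.png",p); np.savez(n+"8.npz",W=cloud(d,c))
E
sed -i 's/395:412/375:405/g' gap.py; python3 gap.py 8
```

```text
20.15 [0.5242 0.055  0.0865] yawx -71.49594491493488 F [-0.2911 -8.8294  5.5974] T [-1.0452  0.0836 -0.1089] op 0.13896534791905507 ydir [ 0.0025 -0.0027 -1.    ]
rail 172 [423 430 421 425 420 425 425 423 425 426 426 426 429 423 426 422 422 418
 421 392 285 181 147 162 207 215 230]
  y [11.2 10.6 10.4  9.9  9.4  9.1  8.7  8.2  7.7  7.4  6.7  6.6  5.9  5.5
  5.   4.8  4.1  3.5  3.3  2.6  2.7  2.6  2.4  2.2  2.4  1.9  1.4] z 79.46854081151807
rail 176 [419 414 418 413 412 416 415 416 414 417 414 415 419 414 416 412 414 416
 397 360 262 154 151 177 214 216 212]
  y [11.2 10.8 10.1 10.   9.4  8.7  8.4  7.7  7.6  7.   6.5  6.4  5.9  5.2
  4.9  4.5  4.2  3.6  3.   2.6  2.6  2.4  2.4  2.4  1.9  1.6  1.1] z 78.36257416322844
rail 180 [413 413 410 410 410 412 415 410 405 422 402 408 407 409 420 407 406 411
 394 323 222 159 147 181 217 219 220]
  y [11.  10.9 10.   9.6  9.   8.8  8.4  7.8  7.2  6.9  6.5  6.1  5.7  5.2
  4.8  4.4  3.7  3.4  2.9  2.5  2.3  2.5  2.4  2.   1.8  1.5  0.8] z 78.8289531993876
edge 200 [566 572 568 576 581 583 580 572 580 579 561 565 560 564 565 556 567 553
 552 553 5
[... 550 characters left out ...]
   8.3  7.8
  7.3  6.9  6.4  5.9  5.6  5.   4.7  4.   3.8  2.9  2.5  2.3  1.8  1.5
 -0.4 -1.1]
  z [75.6 75.9 74.2 74.1 75.1 74.1 75.4 74.2 75.  75.3 74.7 75.7 74.8 74.6
 74.3 74.9 74.5 74.7 75.2 74.8 75.7 74.6 75.8 74.1 74.4 75.2 75.1 75.8
 70.4 69.5]
edge 230 [571 558 557 565 578 573 574 575 567 567 560 562 559 556 559 557 549 545
 548 549 551 556 558 561 554 553 520 370 206 152]
  y [13.5 13.1 12.7 12.2 11.9 11.4 11.  10.2  9.8  9.5  8.9  8.5  7.9  7.4
  6.9  6.4  6.   5.4  4.9  4.6  4.2  3.6  3.3  2.5  2.3  1.5  1.3 -3.2
 -3.8 -4.5]
  z [73.9 74.1 74.5 74.8 75.3 75.4 75.7 74.4 74.7 75.5 74.7 75.3 74.8 74.8
 74.5 74.5 74.8 74.5 74.3 75.  75.6 74.8 75.7 74.5 75.3 74.2 75.4 59.9
 59.6 59.1]
```

View pics/wrist8.png

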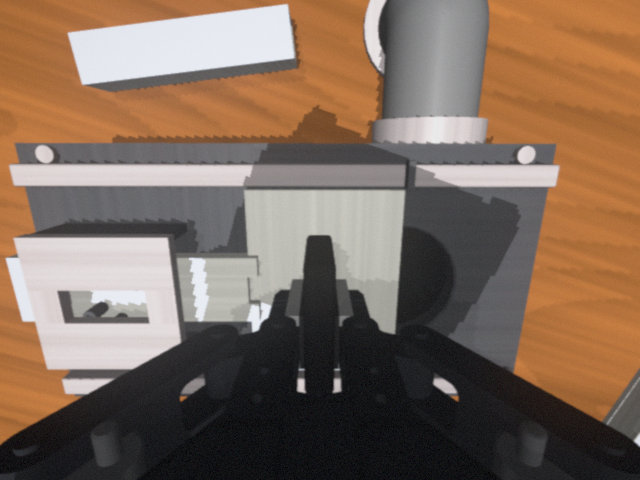

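Plate edge and rib agree to about 0.1 mm, and the TCP has travelled 34.9 mm. I take a final check of the whole scene and then hand in.

```bash
python3 - <<'E'
from h import *
p,d=ctrl.camera("scene"); cv2.imwrite("pics/scene9.png",p)
E
python3 s.py
```

```text
20.25 [0.5241 0.055  0.0865] yawx -71.49713555208028 F [ 0.374  -8.0736  4.9586] T [-1.0081  0.1127 -0.025 ] op 0.1304512389394032 ydir [ 0.0024 -0.0027 -1.    ]
```

View pics/scene9.png

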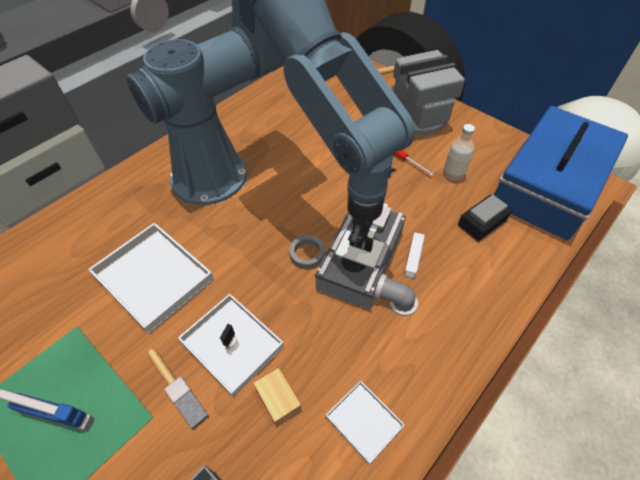

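The key stands in the middle tray at (228,338). The bystanders are where they started and the gripper is holding the shutter.

```bash
python3 -c "
from bench import ctrl
print(ctrl.hand_in())"; python3 s.py
```

```text
the job is handed in; nothing more can be done
None
the job is handed in; nothing more can be done
```

The gate is unlocked and the job is handed in at about 20 s, with the gripper still holding the shutter at half travel.

- **Key:** I turned it anticlockwise until the torque rose at the stop, with its bar at about 112.5° against a slot line of about 108.5°. I eased it back about 2° and lifted it out without resistance. I lowered it until it touched the floor of the middle-sized tray, raised it about 2 mm to ease the contact force, and released it. It stands upright there in the last picture.
- **Shutter:** The tool moved 34.9 mm along the slide against a target of 35 mm. In the wrist camera's depth, the trailing edge sat within about 0.1 mm of the centre of the index rib; I measured the rib on one rail only. The spring pulled about 8 N, as expected at half travel, and the pose was steady at the last reading.
- **Rest of the bench:** The other objects look unmoved in the last scene picture; I compared them by eye only.
- **Forces:** The highest wrist force in my readings was about 24 N, when the key touched the tray floor. No check failed or disagreed.

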